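# Lock the control box with the panel key

## Robot

A 7-joint arm with a two-finger parallel gripper is mounted at the origin on a cart in front of the work surface, level with it; the furniture and walls round the work are solid. World frame = base frame: x ahead of the robot, y to its left, z up, the work surface at z = 0. Lengths are in m, angles in rad, forces in N, time in s.
With the tool pointing down it reaches from about 0.35 to 0.9 m from the base axis. Payload 8.1 kg.
Tool frame: the origin (TCP) lies at the very end of the fingers, on their centre line; the grasp point (between the pads) lies 19 mm behind it (arm.grasp_offset is the distance from the TCP to the grasp point, in m); z points along the fingers, y is the direction in which the jaws open and shut (so a half turn about z gives the same grasp; the last joint's range is limited). The gripper opens to 92 mm and grips with 3 to 60 N. Pads are 19 mm wide; open, the fingers measure 130 mm over their backs; the gripper's body (75 mm by 190 mm) begins 47 mm behind the grasp point.
Start: joints at [-1.415, 0.434, 0.025, 1.573, -0.012, 1.134, -0.075], TCP at [0.16, 0.604, 0.227] pointing down, gripper open.
Joint ranges: [-2.62, 2.62], [-0.44, 2.09], [-1.27, 1.32], [0.08, 2.57], [-1.32, 4.46], [0.12, 2], [-2.74, 2.74]. Speed limits (rad/s): [2.22, 2.22, 3.01, 3.01, 3.14, 3.14, 3.14].

## Interface

Orientations are given as a rotation vector (axis times angle).
In Python, from cell import arm, eyes, workorder gives the robot as it stands.
- The arm moves only by the shell command python3 -m inch 'ROWS' [FORCE]. ROWS is JSON, a list that holds one entry, the list of rows, each a list of 5 numbers: the closure, from 0 (fully open) to 1 (shut), then the shift along the tool's x, y, z in mm, then the turn about the tool's z in degrees. A call has 1 to 12 rows; each row shifts and turns the pose as measured when the row begins, along the tool's axes as they then stand; what a row does not reach is not made up. A row lasts 1/10 s, in which the tool goes at most 50 mm and 8.59 degrees, less where a joint would pass 70% of its speed; a pose out of reach is approached as far as the arm can. A call with a gripper value outside its range is refused whole. The fingers move at their own pace and stop on an object; FORCE is the grip in N (left out, the last holds). Time passes only in rows, so rows that do not move let the fingers close. It gives the time, the measured TCP pose, the force and the opening at its end, in the units of the state.
- arm.observe(): the state, without advancing time (a new reading comes with each control period).
- eyes.get_image(name): name is "side" or "top"; returns a dict with "frame" (480x640x3 uint8, blue, green, red), "intrinsics" (3x3 intrinsics, pixels), "k1" (the pictures are not rectified: a ray, as slopes to the right and down, at radius r is drawn at 1 + k1 r^2 times it, then the intrinsics apply), "rvec" (rotation vector, rad) and "tvec" (3), from world to camera coordinates, as OpenCV has them. Camera axes: x right, y down, z forward; pixel columns grow to the right and rows downward; lengths in m; the calibration is good to about 2 mm. A picture is of the moment at which its call begins. There is no depth.
- workorder.sign_off(): hands the job in, once; it reports no verdict.
The state is a dict: "clock": time; "joints": joint angles; "dq": joint speeds; "joint_efforts": joint torques, N m; "position": TCP position; "ee_rot": TCP orientation; "force": force on the tool from outside, world axes, zero at the start; "ft_torque": the same for the moment, N m; "width": opening from 0.0 (shut) to 1.0 (fully open).
Only numpy, scipy, OpenCV 4.12 (cv2) and the standard library are available. Lean on these libraries where they do the work, as an engineer would, in place of code of your own. Each camera call takes 0.05 s, during which the arm holds its last target.

## Task

The control box's cover is shut but not locked; its T-key stands in the lock without having caught the spindle. Turn the key lightly back and forth, without forcing the spindle round, until it drops home onto the spindle; then turn it clockwise to the stop so that the cover is locked, and leave the key standing in the lock. Leave the screwdriver on the cover, and the flux bottle and carrier pack beside the box, where they are.

Things in the scene. Friction and masses are not known exactly. Their poses are not given: they have to be found in the camera images.
- control_box: grey sheet-steel control box fixed to the bench, 178 x 268 mm and 105 mm high, hinged cover shut. Origin: centre of its underside, on the bench; z up, -x is its front (switch and lamp). The lock sits on its cover, 30 mm from the centre towards the front.
- lock_mouth (a point): centre of the mouth of the lock's round steel collar (35 mm outside, 27.6 mm inside diameter), 115 mm above the bench; z is the lock's axis, upright. The bore is 36 mm deep; at its bottom the spindle ends in a cross of four flat wings, 19 mm across, 5 mm thick, 13 mm high. Which way the wings point is hidden under the key and differs from start to start.
- pointer (a point): tip of the red pointer on the dark ring round the collar; it turns with the spindle about the lock's axis, from the white dot (unlocked) to the green dot (locked). It does not show which way the wings point.
- key_bar (a point): centre of the cross bar of the loose steel T-key (250 g, 96 mm tall), 88 mm above the key's lower end. Its y axis runs along the bar, z up the shaft. The bar is black with two orange bands, 86 mm long, 14 mm thick, 16 mm high. As found the key rests on top of the wings and this point is about 180 mm above the bench; once the key has dropped home, about 167 mm.
- key_end (a point): centre of the key's lower end, 23 mm deep in the collar as found: a tube of 26 mm diameter with four notches (9 mm wide, 14 mm deep), every 90 degrees. When notches stand over the wings (within about 10 degrees) the key can sink 13 mm, by its own weight if held loosely. It catches every quarter turn; as found it is 26 to 64 degrees from a catch, whichever way it is turned.
- spindle (a joint): turn of the lock's spindle: 0 unlocked, growing clockwise seen from above, 1.05 rad (60 degrees) at the stop, fully locked. Says nothing of where the wings point. Stiff: needs 0.15 N m, stays where left; pressing the uncaught key down with more than about 25 N can drag it round. The caught key has up to 15 degrees of play either way.
- screwdriver: red-handled screwdriver, 191 mm long, handle 30 mm thick, lying across the rear of the box's cover, about 85 mm behind the lock's axis; origin under its centre.
- flux: small white dropper bottle with a red tip, 38 mm diameter, 109 mm high, standing on the bench right of the box towards its rear; origin under its centre.
- carrier_c: pack of black plastic carriers, 52 x 123 x 50 mm high, standing on the bench close to the box's right side; origin under its centre.
Mind the look-alikes: they are no part of the job. Of the things shaped like the part that bears key_bar, the bare steel one is meant.

How it is judged:
By the outcome, as a careful person would: the job done as asked, in the order asked, and still so for the second after the job is handed in, with the robot touching nothing.
It also fails if it takes over 48 s, if anything falls off the work surface, if the arm or the gripper's body presses on something with over 40 N, if the wrist force passes 120 N, or if a joint passes its speed limit or range.

## Working session

There is one attempt and no reset: what is moved stays moved. The work goes in short steps, Python scripts to look and compute and a shell command to move; the robot and the scene stay as the last step left them, time stands still between calls to the robot, and variables do not carry over. Pictures are saved under pics/ and viewed, and the job is handed in when it is done.

```bash
ls; mkdir -p pics; python3 - <<'E'
from cell import arm,eyes
import cv2
s=arm.observe();print({k:s[k] for k in ('clock','position','ee_rot','force','width')}, arm.grasp_offset)
for n in('side','top'):
    d=eyes.get_image(n);cv2.imwrite(f'pics/{n}0.png',d['frame']);print(d['intrinsics'],d['k1'],d['rvec'],d['tvec'])
E
```

```text
pics
{'clock': 0.0, 'position': array([0.15992134, 0.60367035, 0.22594828]), 'ee_rot': array([ 4.05494720e-01,  3.11530750e+00, -2.43826227e-03]), 'force': array([-0.04415044, -0.9079602 , -0.63156454]), 'width': 1.003832552157829} 0.0188
[[582.48946547   0.         321.69641704]
 [  0.         582.48946547 238.43793654]
 [  0.           0.           1.        ]] -0.04806008286565952 [ 0.30966972 -2.66431562  1.45692711] [0.5465725  0.19208701 1.0441665 ]
[[474.37271001   0.         312.73392722]
 [  0.         474.37271001 240.72599521]
 [  0.           0.           1.        ]] 0.04096573123820833 [ 2.12089384 -2.1729958   0.21001677] [-0.03495682  0.56978081  0.86849561]
```

View pics/side0.png

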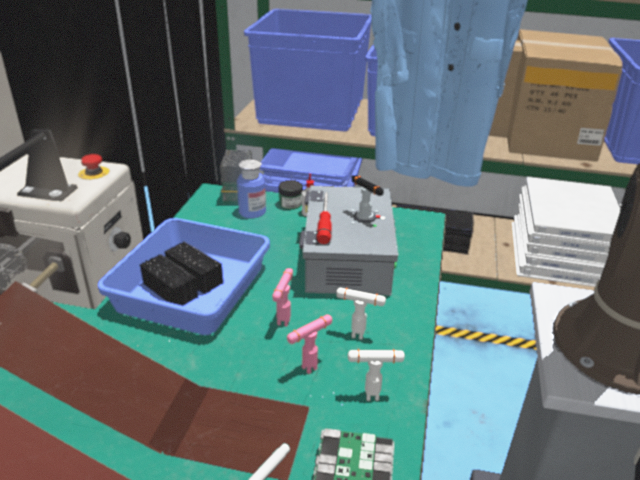

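View pics/top0.png

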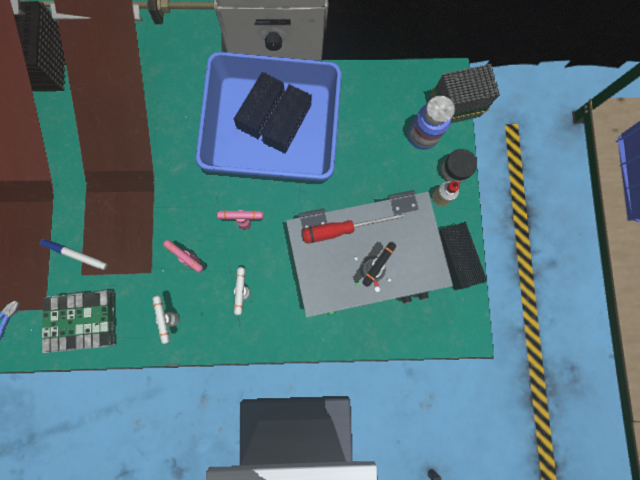

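The side view shows the box at about (350,240) with the black-barred key at (367,190). In the top view the key bar runs about (390,247)-(368,281). The pink and white T-pieces are look-alikes. Next I zoom in and triangulate.

```bash
cat > h.py <<'E'
import numpy as np,cv2
from cell import arm,eyes
def cam(d):
    R=cv2.Rodrigues(np.array(d['rvec'],float))[0];t=np.array(d['tvec'],float).ravel();return R,t
def ray(d,u,v):
    K=d['intrinsics'];xd=np.array([(u-K[0,2])/K[0,0],(v-K[1,2])/K[1,1]]);x=xd.copy()
    for _ in range(20): x=xd/(1+d['k1']*(x@x))
    R,t=cam(d);return -R.T@t, R.T@np.array([x[0],x[1],1])
def plane(d,u,v,z):
    o,r=ray(d,u,v);return o+r*(z-o[2])/r[2]
def tri(d1,p1,d2,p2):
    o1,r1=ray(d1,*p1);o2,r2=ray(d2,*p2)
    s=np.linalg.lstsq(np.c_[r1,-r2],o2-o1,rcond=None)[0]
    a,b=o1+s[0]*r1,o2+s[1]*r2;return (a+b)/2,np.linalg.norm(a-b)
def proj(d,P):
    R,t=cam(d);c=R@np.array(P,float)+t;x=c[:2]/c[2];x=x*(1+d['k1']*(x@x));K=d['intrinsics']
    return K[0,0]*x[0]+K[0,2],K[1,1]*x[1]+K[1,2]
def crop(d,u,v,w,h,f,name):
    c=d['frame'][v:v+h,u:u+w];cv2.imwrite('pics/'+name,cv2.resize(c,None,fx=f,fy=f,interpolation=cv2.INTER_CUBIC))
def tops():
    return eyes.get_image('side'),eyes.get_image('top')
E
python3 - <<'E'
from h import *
import pickle
s,t=tops();pickle.dump((s,t),open('st0.pkl','wb'))
crop(s,300,160,110,80,7,'s1.png');crop(t,325,225,100,75,8,'t1.png')
for d in(s,t):
    R,tt=cam(d);print(-R.T@tt)
E
```

```text
[0.37684364 0.87793633 0.7163374 ]
[ 0.41687258 -0.02109312  0.95180308]
```

View pics/s1.png

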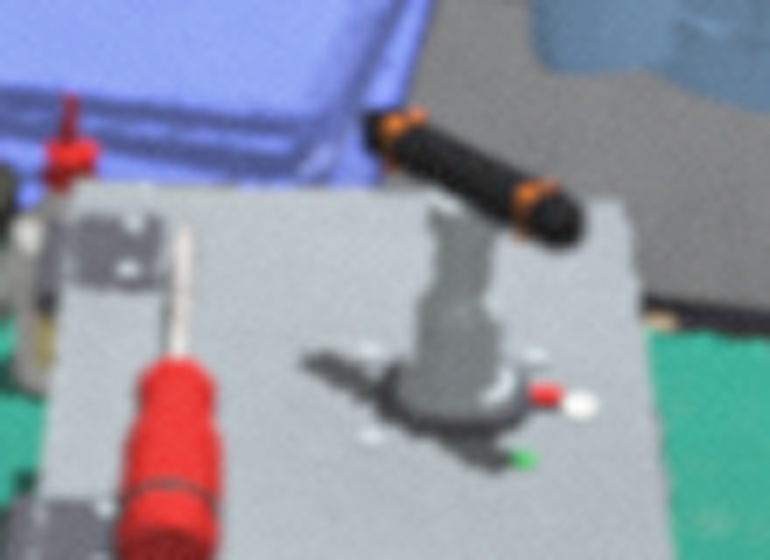

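View pics/t1.png

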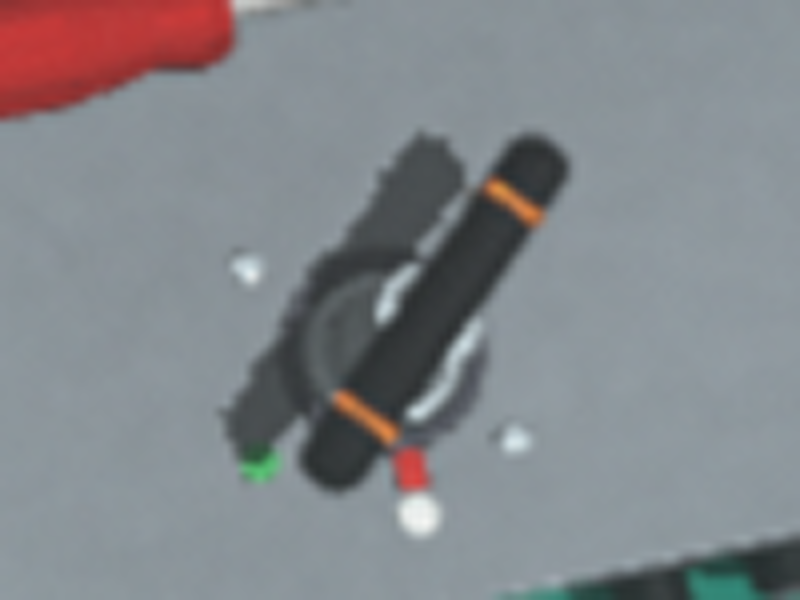

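The side crop shows the pointer (red) at the white dot and the green dot to its left, with the key bar standing high and skewed. The top crop shows the orange bands at crop (515,203) and (366,417).

```bash
cat >> h.py <<'E'
def blobs(d,lo,hi,box,amin=2):
    u,v,w,h=box;hsv=cv2.cvtColor(d['frame'][v:v+h,u:u+w],cv2.COLOR_BGR2HSV)
    n,l,st,c=cv2.connectedComponentsWithStats(cv2.inRange(hsv,np.array(lo),np.array(hi)))
    return [(c[i][0]+u,c[i][1]+v,int(st[i][4])) for i in range(1,n) if st[i][4]>=amin]
E
python3 - <<'E'
from h import *
import pickle
s,t=pickle.load(open('st0.pkl','rb'))
bs=blobs(s,(6,110,100),(20,255,255),(345,165,50,45));bt=blobs(t,(6,110,100),(20,255,255),(355,235,50,55))
print(bs,bt)
bs.sort(key=lambda b:b[0]);bt.sort(key=lambda b:b[1])
P=[tri(s,a[:2],t,b[:2]) for a,b in zip(bs,bt)]
for p in P:print(p)
if len(P)==2:
    c=(P[0][0]+P[1][0])/2;d=P[0][0]-P[1][0];print(c,np.linalg.norm(d),np.degrees(np.arctan2(d[1],d[0])))
w=lambda U,V,f,u0,v0:((U+.5)/f-.5+u0,(V+.5)/f-.5+v0)
# white dot, red, green
for nm,a,b in(('white',(580,405),(419,515)),('green',(523,460),(260,466)),('red',(547,395),(412,470)),('screwTL',(372,436),(247,268)),('scr2',(536,355),(516,439))):
    print(nm,tri(s,w(*a,7,300,160),t,w(*b,8,325,225)),plane(t,*w(*b,8,325,225),.107))
# bar ends in top view at z .187
for e in((533,152),(337,473)):print(plane(t,*w(*e,8,325,225),.18))
E
```

```text
[(np.float64(356.9166666666667), np.float64(176.91666666666666), 12), (np.float64(375.7692307692308), np.float64(186.84615384615384), 13)] [(np.float64(388.76190476190476), np.float64(249.71428571428572), 21), (np.float64(370.4347826086956), np.float64(276.52173913043475), 23)]
(array([ 0.52843195, -0.16857793,  0.18638955]), np.float64(0.0011038512962216426))
(array([ 0.48534735, -0.13651211,  0.18593208]), np.float64(0.0012506962831339114))
[ 0.50688965 -0.15254502  0.18616082] 0.053709485300729665 -36.658557335285785
white (array([ 0.469622  , -0.15920869,  0.10561328]), np.float64(0.0003957329834804927)) [ 0.46933798 -0.15899222  0.107     ]
green (array([ 0.48140289, -0.12416961,  0.10560316]), np.float64(0.00048431016942676207)) [ 0.4810544  -0.12401261  0.107     ]
red (array([ 0.47943251, -0.15768496,  0.10844932]), np.float64(0.0003517712324669419)) [ 0.4793637 -0.1579287  0.107    ]
screwTL (array([ 0.52556834, -0.12287503,  0.10777323]), np.float64(0.00020469826878592132)) [ 0.52556493 -0.12297453  0.107     ]
scr2 (array([ 0.48594465, -0.18138786,  0.10779942]), np.float64(0.0005619271146461044)) [ 0.48572849 -0.18155373  0.107     ]
[ 0.53899104 -0.17441005  0.18      ]
[ 0.47371451 -0.13076653  0.18      ]
```

The bar centre is at about (0.506,-0.152) and the bar stands at -36°. The screws' midpoint agrees with the lock axis. The top faces sit at 186-188 mm, which fits 180 mm for the bar centre. Now I travel high toward the lock.

```bash
python3 -m inch '[[[0,-30,-30,-6,0],[0,-30,-30,-6,0],[0,-30,-32,-6,0],[0,-28,-34,-6,0],[0,-28,-34,-6,0],[0,-28,-34,0,0],[0,-26,-36,0,0],[0,-26,-36,0,0],[0,-26,-36,0,0],[0,-26,-36,0,0]]]' 5
cat >> h.py <<'E'
def st(target=None,bar=None):
    from scipy.spatial.transform import Rotation as Ro
    s=arm.observe();R=Ro.from_rotvec(s['ee_rot']).as_matrix();p=np.array(s['position'])
    print('clk',round(s['clock'],2),'pos',p.round(4),'yang',np.degrees(np.arctan2(R[1,1],R[0,1])).round(2),'zax',R[:,2].round(3),'j',np.array(s['joints']).round(2),'F',np.array(s['force']).round(1),'T',np.array(s['ft_torque']).round(2),'w',round(s['width']*92,1))
    if target is not None: print('tool shift mm',(R.T@(np.array(target)-p)*1000).round(1))
E
python3 -c "
from h import *;st([.506,-.152,.25])"
```

```text
clock: 1.2
position: [0.3453, 0.1965, 0.2551]
ee_rot: [-0.39, -3.116, -0.001]
force: [2.3, 0.5, -0.5]
width: 0.999
clk 1.2 pos [0.3453 0.1965 0.2551] yang 75.73 zax [-0.002  0.001 -1.   ] j [-0.89  0.02  0.25  2.05 -0.01  1.07  0.68] F [ 2.3  0.5 -0.5] T [ 0.04 -0.1  -0.01] w 91.9
tool shift mm [-241.7 -298.1    4.6]
```

```bash
python3 -m inch '[[[0,-30,-36,0,0],[0,-30,-36,0,0],[0,-30,-36,0,0],[0,-30,-36,0,0],[0,-30,-37,0,0],[0,-30,-37,0,0],[0,-30,-37,0,0],[0,-30,-37,0,0],[0,0,0,0,8.5],[0,0,0,0,8.5],[0,0,0,0,4]]]'
python3 -c "
from h import *;st([.506,-.152,.25])
t=eyes.get_image('top');s=eyes.get_image('side');crop(s,280,60,160,120,5,'s2.png');crop(t,300,200,160,120,5,'t2.png')"
```

```text
clock: 2.3
position: [0.5098, -0.1707, 0.2557]
ee_rot: [0.97, 2.984, 0.0]
force: [-0.1, 0.6, -0.4]
width: 1.002
clk 2.3 pos [ 0.5098 -0.1707  0.2557] yang 53.97 zax [ 0.004 -0.001 -1.   ] j [-0.33  0.3   0.73  1.79 -0.22  1.13  1.41] F [-0.1  0.6 -0.4] T [-0.03 -0.06  0.02] w 92.1
tool shift mm [14.1 12.9  5.6]
```

View pics/t2.png

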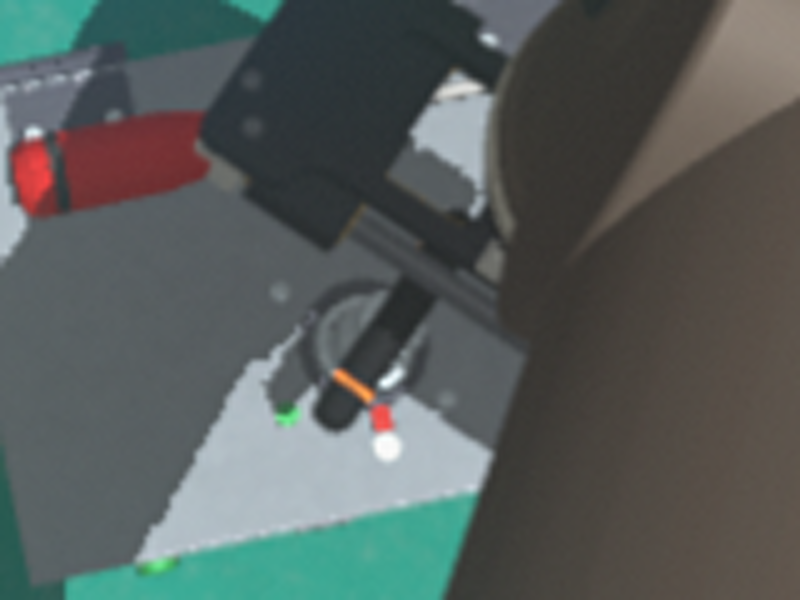

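The gripper is just short of the lock and the bar is perpendicular to the jaws. Now I centre and descend.

```bash
python3 -m inch '[[[0,14,13,0,0],[0,0,0,20,0],[0,0,0,25,0],[0,0,0,25,0],[0,0,0,20,0],[0,0,0,0,0]]]'
python3 -c "
from h import *;st([.506,-.152,.156])
t=eyes.get_image('top');s=eyes.get_image('side');crop(s,300,110,120,90,6,'s3.png');crop(t,300,200,160,120,5,'t3.png')"
```

```text
clock: 3.0
position: [0.5073, -0.1478, 0.1636]
ee_rot: [0.929, 2.995, 0.005]
force: [-0.8, 0.2, 0.3]
width: 0.998
clk 3.0 pos [ 0.5073 -0.1478  0.1636] yang 55.53 zax [ 0.007  0.001 -1.   ] j [-0.32  0.39  0.67  1.93 -0.3   0.92  1.47] F [-0.8  0.2  0.3] T [-0.04  0.02  0.03] w 91.8
tool shift mm [-1.3 -4.2  7.6]
```

View pics/s3.png

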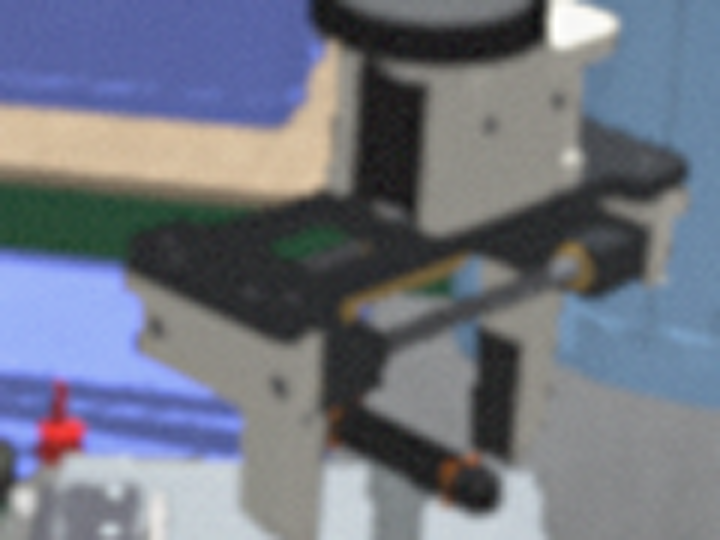

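View pics/t3.png

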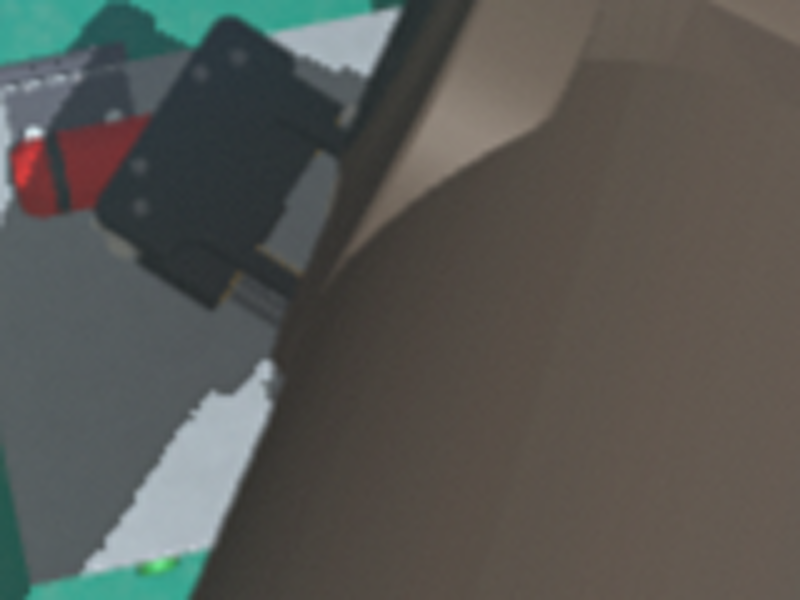

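The jaws straddle the bar. I correct the offset and close to a loose cage of about 17 mm around the 14 mm bar.

```bash
python3 -m inch '[[[0.4,-1,-4,4,1],[0.7,0,0,3,0],[0.815,0,0,0,0],[0.815,0,0,0,0],[0.815,0,0,0,0],[0.815,0,0,0,0]]]' 3
python3 -c "
from h import *;st([.506,-.152,.156])
s=eyes.get_image('side');crop(s,300,110,120,90,6,'s4.png')"
```

```text
clock: 3.7
position: [0.5095, -0.1534, 0.1623]
ee_rot: [0.954, 2.977, 0.008]
force: [0.5, 0.2, -0.3]
width: 0.529
clk 3.7 pos [ 0.5095 -0.1534  0.1623] yang 54.47 zax [ 0.016  0.    -1.   ] j [-0.31  0.39  0.67  1.93 -0.31  0.91  1.47] F [ 0.5  0.2 -0.3] T [-0.03  0.03 -0.  ] w 48.7
tool shift mm [ 3.8 -0.9  6.2]
```

View pics/s4.png

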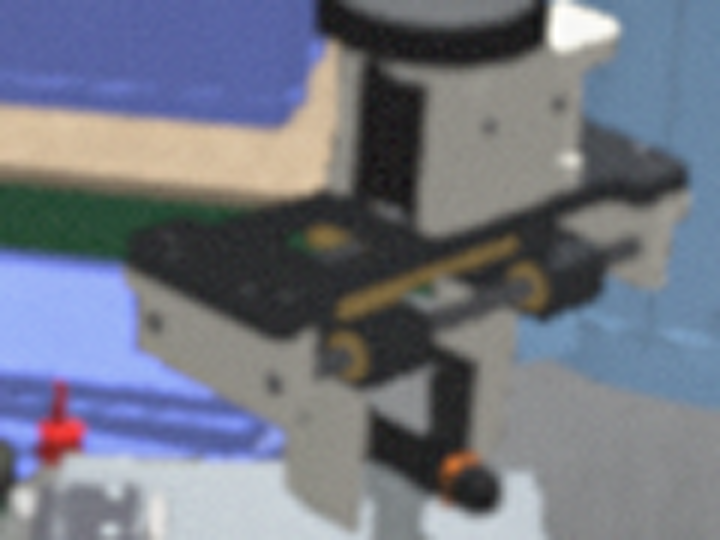

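```bash
python3 -m inch '[[[0.815,4,-1,6,0],[0.815,0,0,0,0],[0.815,0,0,0,0],[0.815,0,0,0,0],[0.815,0,0,0,0]]]' 3
python3 -c "
from h import *;st([.506,-.152,.156])
s=eyes.get_image('side');crop(s,300,110,120,90,6,'s5.png')"
```

```text
clock: 4.25
position: [0.5052, -0.1516, 0.1555]
ee_rot: [0.954, 2.978, 0.008]
force: [-0.8, -0.0, -0.0]
width: 0.186
clk 4.25 pos [ 0.5052 -0.1516  0.1555] yang 54.49 zax [ 0.016  0.    -1.   ] j [-0.31  0.39  0.67  1.95 -0.32  0.89  1.48] F [-0.8 -0.  -0. ] T [-0.08  0.03  0.03] w 17.1
tool shift mm [-0.9  0.1 -0.5]
```

View pics/s5.png

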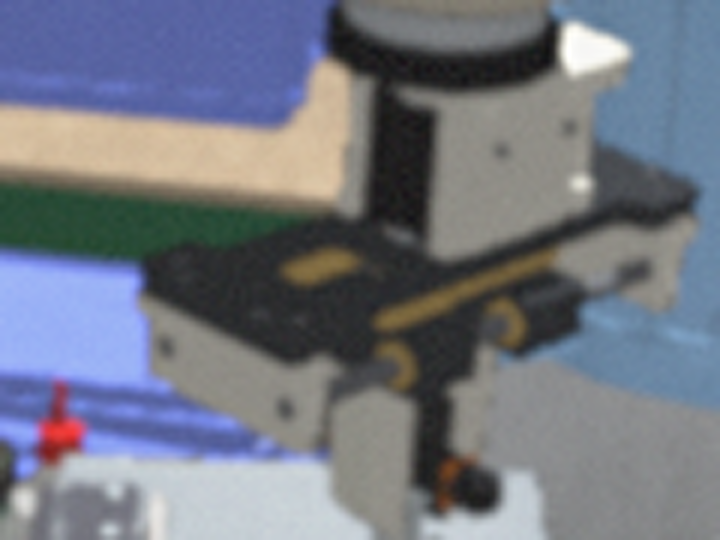

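Cage width is 17.1 mm and the key stands freely in it. Now I turn lightly clockwise.

```bash
python3 -m inch '[[[0.815,0,0,0,8],[0.815,0,0,0,8],[0.815,0,0,0,6],[0.815,0,0,0,0]]]' 3
python3 -c "
from h import *;st([.506,-.152,.156])
s=eyes.get_image('side');crop(s,300,130,120,90,6,'s6.png');print(blobs(s,(3,130,100),(20,255,255),(345,165,50,45)))"
```

```text
clock: 4.7
position: [0.5055, -0.1517, 0.1558]
ee_rot: [1.523, 2.731, 0.013]
force: [-0.1, 0.9, -0.6]
width: 0.186
clk 4.7 pos [ 0.5055 -0.1517  0.1558] yang 31.71 zax [ 0.016  0.    -1.   ] j [-0.38  0.41  0.78  1.96 -0.38  0.9   1.14] F [-0.1  0.9 -0.6] T [-0.04  0.06 -0.02] w 17.1
tool shift mm [-0.5  0.3 -0.2]
[(np.float64(371.3333333333333), np.float64(188.33333333333334), 3)]
```

View pics/s6.png

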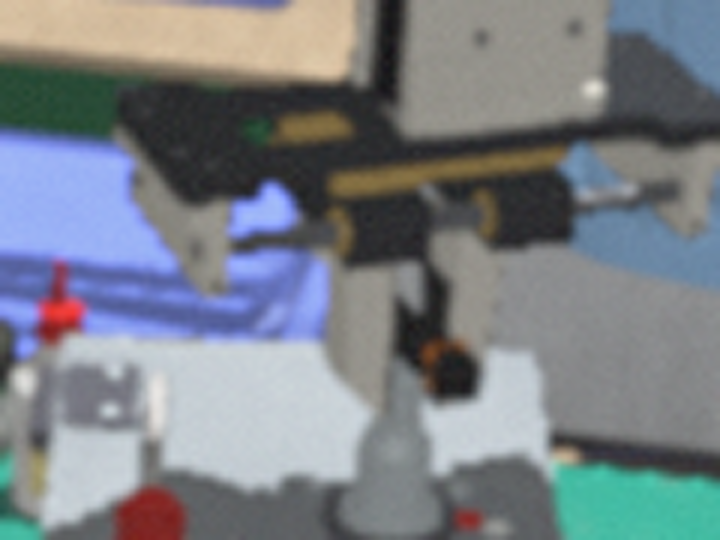

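The bar follows and the pointer is still at the white dot. I continue in small steps.

```bash
python3 -m inch '[[[0.815,0,0,0,5],[0.815,0,0,0,0],[0.815,0,0,0,5],[0.815,0,0,0,-1]]]' 3
python3 -c "
from h import *;st([.506,-.152,.156])
s=eyes.get_image('side');crop(s,320,160,80,60,8,'s7.png')"
python3 -m inch '[[[0.815,0,0,0,6],[0.815,0,0,0,-1],[0.815,0,0,0,6],[0.815,0,0,0,-1]]]' 3
python3 -c "
from h import *;st([.506,-.152,.156])
s=eyes.get_image('side');crop(s,320,160,80,60,8,'s8.png')"
```

```text
clock: 5.15
position: [0.5056, -0.1518, 0.1559]
ee_rot: [1.712, 2.617, 0.014]
force: [-0.2, -0.1, -0.0]
width: 0.189
clk 5.15 pos [ 0.5056 -0.1518  0.1559] yang 23.62 zax [ 0.017  0.    -1.   ] j [-0.41  0.43  0.82  1.96 -0.4   0.91  1.03] F [-0.2 -0.1 -0. ] T [-0.08  0.08 -0.02] w 17.4
tool shift mm [-0.3  0.3 -0.1]
clock: 5.6
position: [0.5056, -0.1523, 0.1562]
ee_rot: [1.904, 2.482, 0.016]
force: [0.2, -0.7, 0.2]
width: 0.183
clk 5.6 pos [ 0.5056 -0.1523  0.1562] yang 15.02 zax [ 0.017 -0.    -1.   ] j [-0.43  0.44  0.86  1.96 -0.43  0.92  0.91] F [ 0.2 -0.7  0.2] T [-0.08 -0.03 -0.02] w 16.8
tool shift mm [0.2 0.4 0.2]
```

View pics/s7.png

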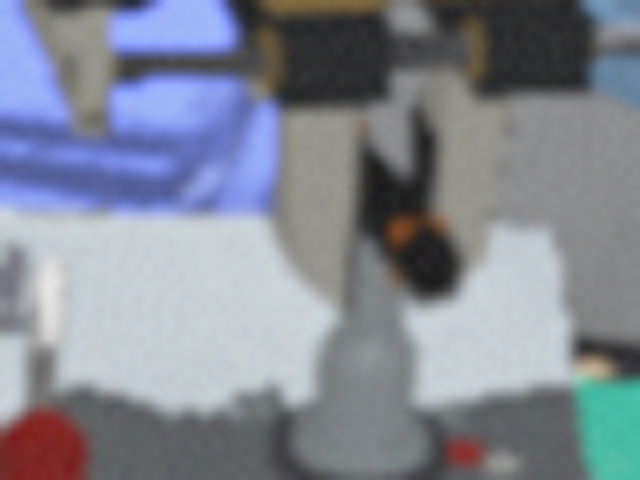

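View pics/s8.png

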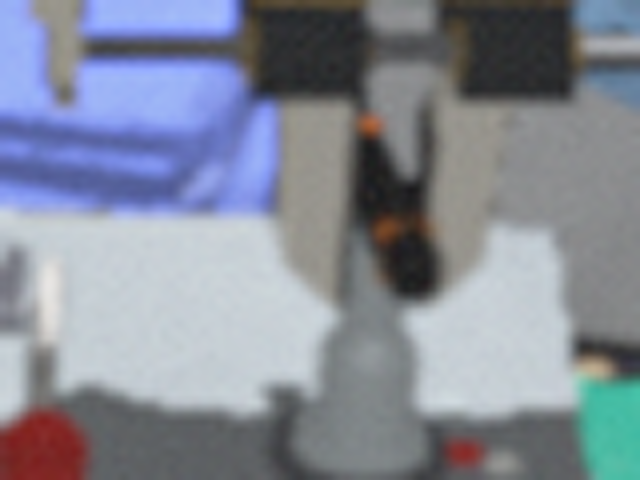

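No drop after about 35°. The bar end is at row 193 and the pointer has not moved, so I continue.

```bash
python3 -m inch '[[[0.815,0,0,0,6],[0.815,0,0,0,-1],[0.815,0,0,0,6],[0.815,0,0,0,-1]]]' 3
python3 -c "
from h import *;st([.506,-.152,.156])
s=eyes.get_image('side');crop(s,320,160,80,60,8,'s9.png')"
python3 -m inch '[[[0.815,0,0,0,6],[0.815,0,0,0,-1],[0.815,0,0,0,6],[0.815,0,0,0,-1]]]' 3
python3 -c "
from h import *;st([.506,-.152,.156])
s=eyes.get_image('side');crop(s,320,160,80,60,8,'s10.png')"
```

```text
clock: 6.05
position: [0.5056, -0.1528, 0.1565]
ee_rot: [2.078, 2.338, 0.018]
force: [0.2, -0.5, 0.6]
width: 0.183
clk 6.05 pos [ 0.5056 -0.1528  0.1565] yang 6.73 zax [ 0.018 -0.001 -1.   ] j [-0.46  0.45  0.9   1.96 -0.45  0.92  0.79] F [ 0.2 -0.5  0.6] T [-0.15  0.03 -0.01] w 16.8
tool shift mm [0.7 0.5 0.5]
clock: 6.5
position: [0.5053, -0.1532, 0.1567]
ee_rot: [2.241, 2.183, 0.019]
force: [-0.0, 0.6, 0.0]
width: 0.184
clk 6.5 pos [ 0.5053 -0.1532  0.1567] yang -1.51 zax [ 0.018 -0.001 -1.   ] j [-0.48  0.46  0.94  1.96 -0.48  0.93  0.67] F [-0.   0.6  0. ] T [-0.    0.01  0.01] w 16.9
tool shift mm [1.2 0.7 0.7]
```

View pics/s9.png

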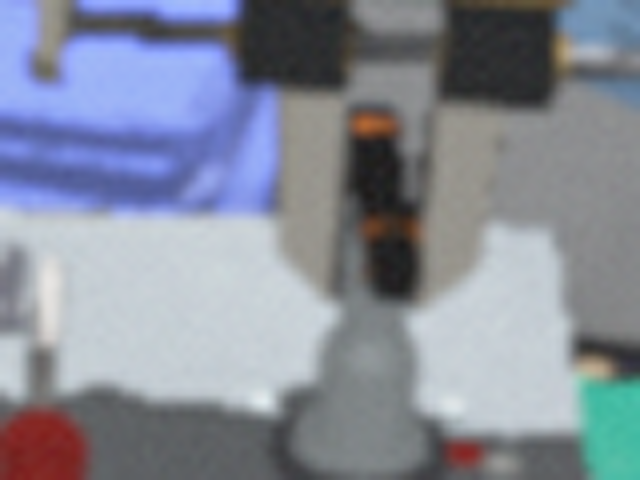

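View pics/s10.png

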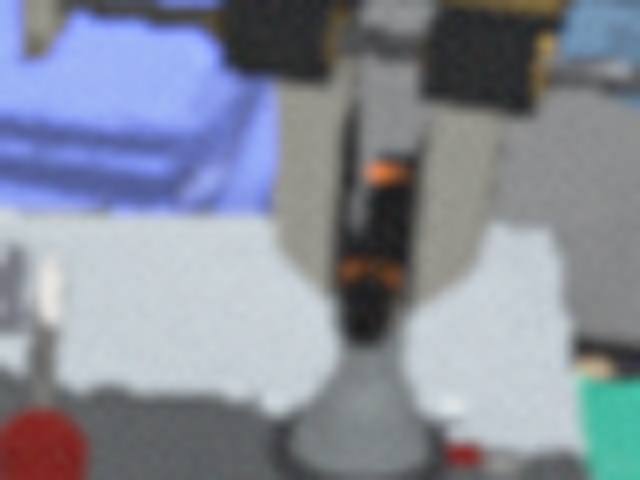

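The bar dropped about 5.6 px (far band row 125→172 in the crop) and the pointer is unchanged. I check the height numerically by comparing the measured band with its projections at both heights.

```bash
python3 - <<'E'
from h import *
s,t=tops()
b=blobs(s,(3,130,110),(20,255,255),(345,165,50,45));print(b)
crop(t,300,200,160,120,5,'t10.png')
for z in(.167,.180):
    for a in (-86,):
        v=np.array([np.cos(np.radians(a)),np.sin(np.radians(a)),0])
        for k in(1,-1): print(z,k,proj(s,np.array([.506,-.1522,z+.004])+k*.027*v))
E
```

```text
[(np.float64(367.8), np.float64(181.4), 5)]
0.167 1 (np.float64(367.5996248184168), np.float64(182.64475504102361))
0.167 -1 (np.float64(365.26967923308143), np.float64(195.09714672785617))
0.18 1 (np.float64(367.9897386870247), np.float64(176.93011154204086))
0.18 -1 (np.float64(365.6620569480582), np.float64(189.22983611840317))
```

The key is home: the measured row is 181.4, against 182.6 expected at 167 mm and 176.9 at 180 mm. I now grip firmly and turn clockwise.

```bash
python3 -m inch '[[[0.815,1,1,4,0],[0.9,0,0,0,0],[0.9,0,0,0,0],[0.9,0,0,0,0]]]' 35
python3 -c "
from h import *;st([.506,-.152,.153])"
python3 -m inch '[[[0.9,0,0,0,6],[0.9,0,0,0,6],[0.9,0,0,0,6],[0.9,0,0,0,6]]]' 35
python3 -c "
from h import *;st([.506,-.152,.153])
s=eyes.get_image('side');crop(s,320,160,80,60,8,'s11.png')"
```

```text
clock: 7.05
position: [0.5065, -0.1527, 0.1527]
ee_rot: [2.233, 2.191, 0.02]
force: [0.8, -0.4, 0.2]
width: 0.169
clk 7.05 pos [ 0.5065 -0.1527  0.1527] yang -1.08 zax [ 0.018 -0.001 -1.   ] j [-0.48  0.47  0.94  1.97 -0.48  0.92  0.68] F [ 0.8 -0.4  0.2] T [-0.15 -0.01 -0.01] w 15.6
tool shift mm [ 0.7 -0.5 -0.3]
clock: 7.45
position: [0.5061, -0.153, 0.1528]
ee_rot: [2.652, 1.665, 0.024]
force: [1.2, -1.0, -1.9]
width: 0.168
clk 7.45 pos [ 0.5061 -0.153   0.1528] yang -25.77 zax [ 0.019 -0.    -1.   ] j [-0.54  0.52  1.06  1.97 -0.57  0.96  0.35] F [ 1.2 -1.  -1.9] T [-0.2  -0.19  0.07] w 15.4
tool shift mm [ 0.8 -0.6 -0.2]
```

View pics/s11.png

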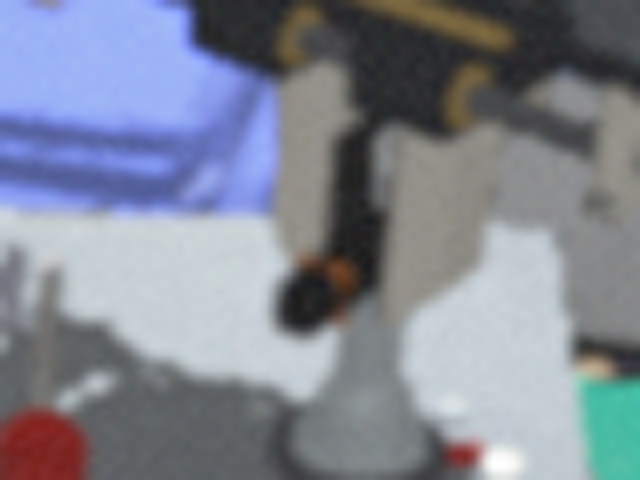

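The key is still mostly in its play. Joint 3 is creeping upward (1.06 of 1.32), so I watch it as I continue.

```bash
python3 -m inch '[[[0.9,0,0,0,6],[0.9,0,0,0,6],[0.9,0,0,0,6],[0.9,0,0,0,6]]]' 35
python3 -c "
from h import *;st([.506,-.152,.153])
s=eyes.get_image('side');crop(s,320,160,80,60,8,'s12.png')"
```

```text
clock: 7.9
position: [0.5065, -0.1529, 0.1528]
ee_rot: [2.947, 1.065, 0.027]
force: [0.5, 0.2, -0.9]
width: 0.169
clk 7.9 pos [ 0.5065 -0.1529  0.1528] yang -50.27 zax [ 0.019 -0.001 -1.   ] j [-0.6   0.59  1.18  1.97 -0.66  1.01  0.02] F [ 0.5  0.2 -0.9] T [-0.28  0.05  0.19] w 15.6
tool shift mm [ 0.2 -1.  -0.2]
```

View pics/s12.png

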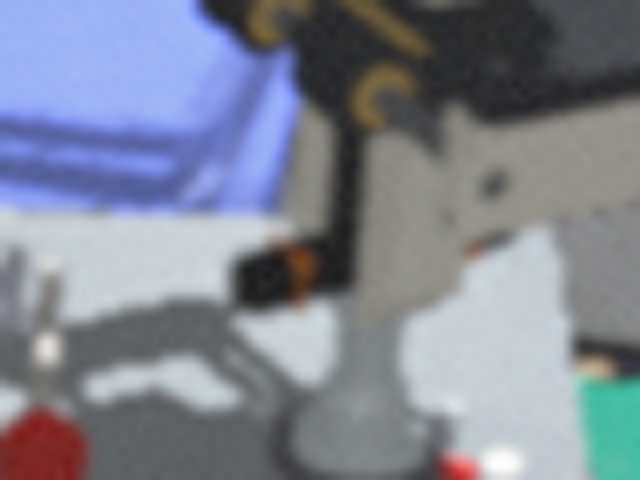

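Torque is now 0.19 N m, so the spindle is moving, but joint 3 would reach its limit before the stop. I release, rise, turn the tool back 180° and regrip the bar.

```bash
python3 -m inch '[[[0.5,0,0,0,0],[0.5,0,0,0,0],[0.5,0,0,0,0],[0.5,0,0,0,0],[0.5,0,0,-15,0],[0.5,0,0,-25,0],[0.5,0,0,-25,0],[0.5,0,0,0,-8.5],[0.5,0,0,0,-8.5],[0.5,0,0,0,-8.5],[0.5,0,0,0,-8.5],[0.5,0,0,0,-8.5]]]' 10
python3 -c "
from h import *;st([.506,-.152,.22])
s=eyes.get_image('side');crop(s,320,140,80,60,8,'s13.png')"
```

```text
clock: 9.15
position: [0.505, -0.1555, 0.228]
ee_rot: [2.336, 2.075, 0.021]
force: [-0.7, -0.6, 0.5]
width: 0.499
clk 9.15 pos [ 0.505  -0.1555  0.228 ] yang -6.75 zax [ 0.021 -0.004 -1.   ] j [-0.57  0.38  1.04  1.88 -0.38  1.07  0.51] F [-0.7 -0.6  0.5] T [-0.13  0.15  0.01] w 45.9
tool shift mm [3.6 0.4 8. ]
```

View pics/s13.png

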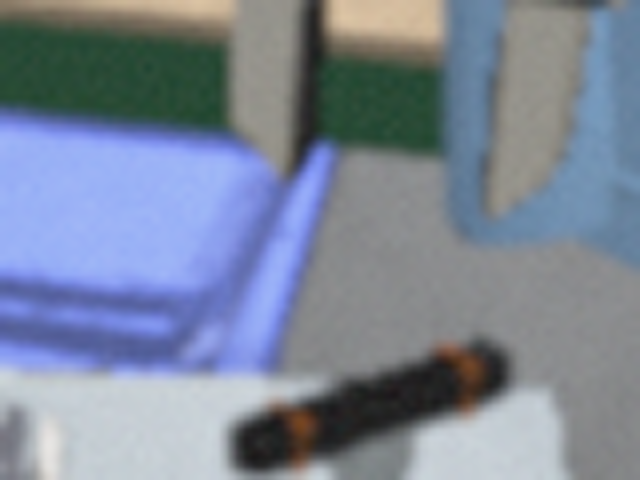

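The key stands alone with the bar clear in the side view. I measure its angle from the band rays at the bar height.

```bash
python3 -m inch '[[[0.3,0,0,0,-8.5],[0.3,0,0,0,-8.5],[0.3,0,0,0,-8.5],[0.3,0,0,0,-8.5],[0.3,0,0,0,-8.5],[0.3,0,0,0,-8.5],[0.3,0,0,0,-8.5],[0.3,0,0,0,-8.5],[0.3,0,0,0,-8.5],[0.3,0,0,0,-8.5],[0.3,0,0,0,-8.5],[0.3,0,0,0,-8.5]]]' 10
python3 - <<'E'
from h import *
st([.506,-.152,.22])
s,t=tops();crop(t,300,200,160,120,5,'t14.png');crop(s,320,160,80,60,8,'s14.png')
b=blobs(s,(3,130,100),(20,255,255),(340,165,60,40));print(b)
P=[plane(s,x[0],x[1],.170) for x in b];print(P)
if len(P)>1:
    d=P[1]-P[0];print((P[0]+P[1])/2,np.linalg.norm(d),np.degrees(np.arctan2(d[1],d[0])))
E
```

```text
clock: 10.4
position: [0.5041, -0.162, 0.2386]
ee_rot: [-0.164, 3.11, -0.016]
force: [-0.2, -0.6, 0.4]
width: 0.701
clk 10.4 pos [ 0.5041 -0.162   0.2386] yang 96.02 zax [ 0.028 -0.009 -1.   ] j [-0.27  0.27  0.6   1.85 -0.17  1.05  2.08] F [-0.2 -0.6  0.4] T [0.05 0.05 0.02] w 64.5
tool shift mm [-2.4 10.  18.5]
[(np.float64(377.54545454545456), np.float64(184.8181818181818), 11), (np.float64(357.3333333333333), np.float64(192.66666666666666), 3)]
[array([ 0.48701273, -0.17676078,  0.17      ]), array([ 0.52119865, -0.1330673 ,  0.17      ])]
[ 0.50410569 -0.15491404  0.17      ] 0.0554779021003066 51.960255430509555
```

View pics/s14.png

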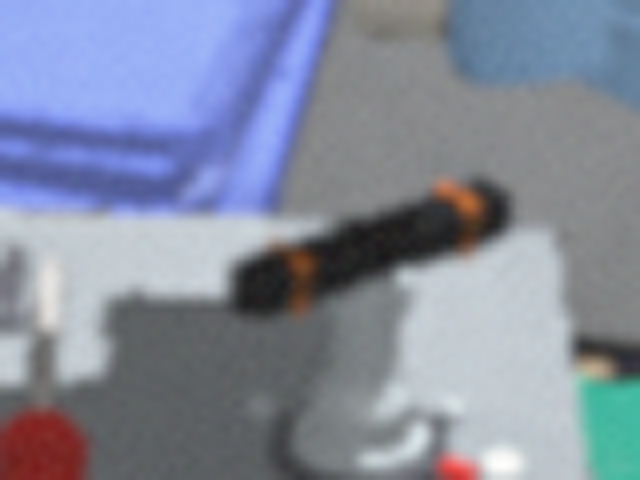

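View pics/t14.png

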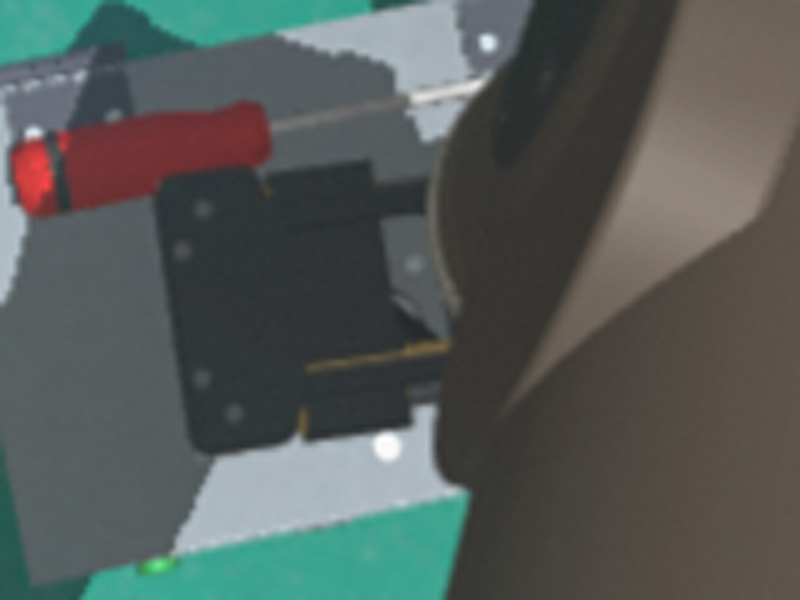

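```bash
python3 - <<'E'
from h import *
s=eyes.get_image('side')
w=lambda U,V:((U+.5)/8-.5+320,(V+.5)/8-.5+160)
for e in(((303,274),(463,214)),((258,285),(488,210))):
    P=[plane(s,*w(*x),.168) for x in e];d=P[0]-P[1];print((P[0]+P[1])/2,np.linalg.norm(d),np.degrees(np.arctan2(d[1],d[0])))
st([.506,-.1525,.22])
E
```

```text
[ 0.50371429 -0.15307229  0.168     ] 0.05400210999642135 50.96603777303802
[ 0.50567843 -0.15075409  0.168     ] 0.07352956626738065 47.49508194488965
clk 10.55 pos [ 0.5042 -0.1619  0.2384] yang 95.55 zax [ 0.028 -0.008 -1.   ] j [-0.27  0.27  0.6   1.85 -0.18  1.05  2.07] F [ 0.9  0.2 -0.7] T [-0.    0.04 -0.01] w 64.3
tool shift mm [-2.2  9.4 18.3]
```

The bar lies at about 49°. Aligning fully (139°) would bring joint 7 near its limit, so I stop about 10° short and let the closing pads carry the bar on clockwise.

```bash
python3 -m inch '[[[0.3,-2,9,0,-8],[0.3,0,0,0,-8],[0.3,0,0,0,-8],[0.3,0,0,0,-4],[0.3,0,0,0,0]]]' 10
python3 -c "
from h import *;st([.506,-.1525,.155])"
```

```text
clock: 11.05
position: [0.505, -0.1534, 0.2395]
ee_rot: [-0.877, 2.992, -0.026]
force: [-0.2, 0.0, -0.3]
width: 0.703
clk 11.05 pos [ 0.505  -0.1534  0.2395] yang 122.68 zax [ 0.028 -0.009 -1.   ] j [-0.21  0.26  0.5   1.85 -0.14  1.04  2.49] F [-0.2  0.  -0.3] T [ 0.03  0.08 -0.  ] w 64.7
tool shift mm [ 0.3  2.1 84.5]
```

```bash
python3 -m inch '[[[0.3,0,2,20,-4],[0.3,0,0,25,0],[0.3,0,0,25,0],[0.3,0,0,15,0],[0.3,0,0,0,0]]]' 10
python3 -c "
from h import *;st([.506,-.1525,.154])
s=eyes.get_image('side');crop(s,320,140,80,60,8,'s15.png')"
```

```text
clock: 11.55
position: [0.5075, -0.1535, 0.1535]
ee_rot: [-0.934, 2.972, -0.031]
force: [0.4, -0.5, 0.2]
width: 0.701
clk 11.55 pos [ 0.5075 -0.1535  0.1535] yang 124.86 zax [ 0.031 -0.011 -0.999] j [-0.17  0.36  0.47  1.95 -0.21  0.85  2.59] F [ 0.4 -0.5  0.2] T [0.08 0.02 0.03] w 64.5
tool shift mm [ 0.7  1.7 -0.6]
```

View pics/s15.png

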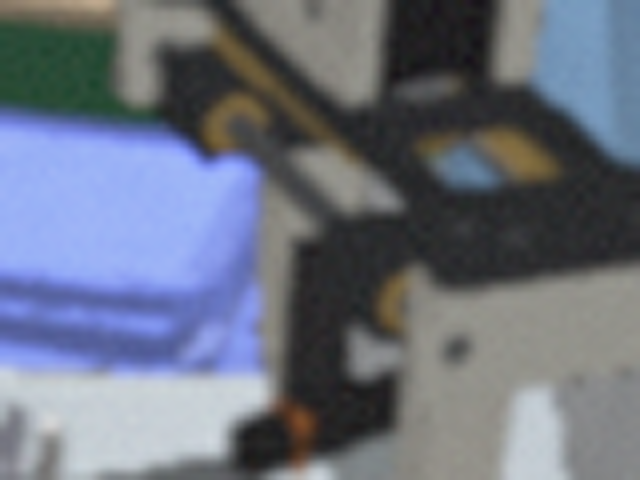

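The fingers straddle the bar. Now I close, centring slightly.

```bash
python3 -m inch '[[[0.9,0,1,0,0],[0.9,0,0,0,0],[0.9,0,0,0,0],[0.9,0,0,0,0],[0.9,0,0,0,0],[0.9,0,0,0,0],[0.9,0,0,0,0],[0.9,0,0,0,0]]]' 45
python3 -c "
from h import *;st([.506,-.1525,.154])
s=eyes.get_image('side');crop(s,320,160,80,60,8,'s16.png')"
```

```text
clock: 12.4
position: [0.5091, -0.1528, 0.1583]
ee_rot: [-0.924, 2.969, -0.033]
force: [-0.5, -0.1, 0.9]
width: 0.166
clk 12.4 pos [ 0.5091 -0.1528  0.1583] yang 124.55 zax [ 0.036 -0.011 -0.999] j [-0.17  0.35  0.47  1.95 -0.21  0.85  2.58] F [-0.5 -0.1  0.9] T [0.21 0.39 0.15] w 15.2
tool shift mm [2.4 2.1 4.2]
```

View pics/s16.png

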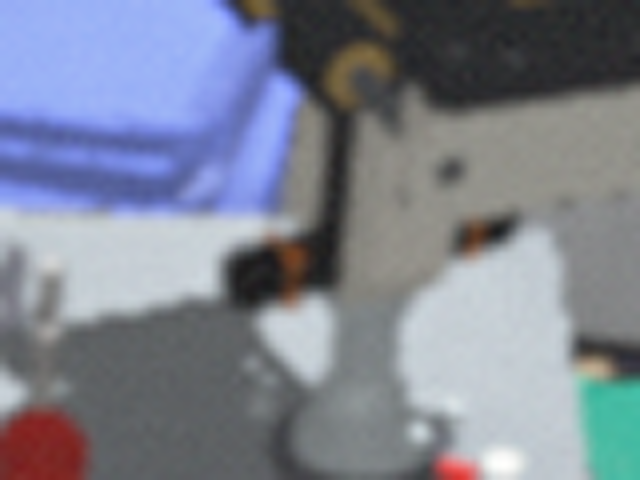

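Gripped, with the key still down. I turn clockwise, with a slight downward bias against the upward drift.

```bash
python3 -m inch '[[[0.9,0,0,1,6],[0.9,0,0,1,6],[0.9,0,0,1,6],[0.9,0,0,1,6]]]' 45
python3 -c "
from h import *;st([.506,-.1525,.154])
s=eyes.get_image('side');crop(s,320,160,80,60,8,'s17.png')"
```

```text
clock: 12.85
position: [0.5109, -0.1546, 0.1581]
ee_rot: [-0.265, 3.09, -0.023]
force: [-5.7, 1.1, 14.1]
width: 0.165
clk 12.85 pos [ 0.5109 -0.1546  0.1581] yang 99.79 zax [ 0.041 -0.012 -0.999] j [-0.25  0.36  0.58  1.95 -0.26  0.85  2.21] F [-5.7  1.1 14.1] T [0.34 1.29 0.28] w 15.2
tool shift mm [4.6 3.  3.9]
```

View pics/s17.png

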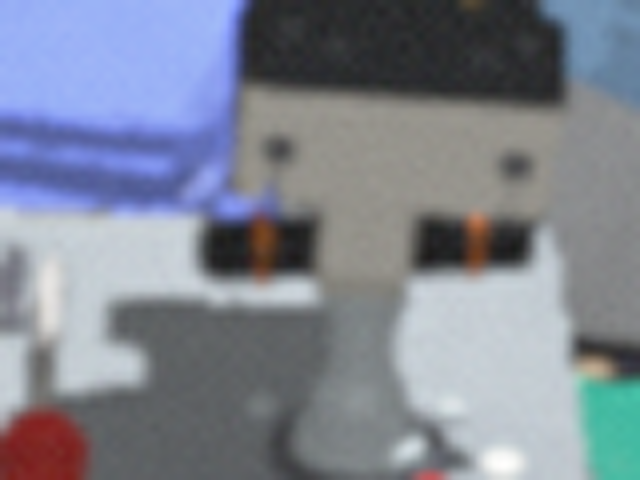

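The pointer has swung along. The tool has drifted about 5 mm, so I correct it while turning further.

```bash
python3 -m inch '[[[0.9,2,1,0,5],[0.9,2,1,0,5],[0.9,1,0,0,5]]]' 45
python3 -c "
from h import *;st([.506,-.1525,.156])
s=eyes.get_image('side');crop(s,320,165,80,60,8,'s18.png')"
```

```text
clock: 13.2
position: [0.5065, -0.154, 0.1585]
ee_rot: [0.164, 3.093, -0.017]
force: [4.0, 0.3, -4.9]
width: 0.168
clk 13.2 pos [ 0.5065 -0.154   0.1585] yang 83.92 zax [ 0.044 -0.013 -0.999] j [-0.3   0.37  0.65  1.97 -0.3   0.85  1.97] F [ 4.   0.3 -4.9] T [-0.18 -0.65  0.73] w 15.5
tool shift mm [0.8 1.5 2.4]
```

View pics/s18.png

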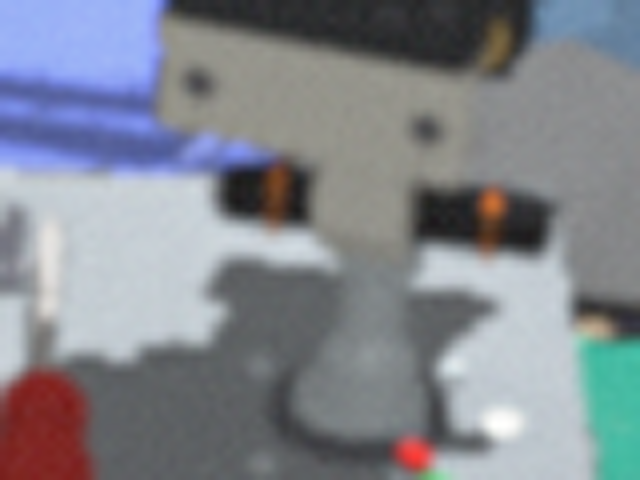

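The red pointer is now next to the green dot and torque has risen to 0.73 N m. I measure the pointer angle by casting rays onto the cover.

```bash
python3 - <<'E'
from h import *
s=eyes.get_image('side')
c=np.array([.5058,-.1522])
box=(355,205,40,25)
for nm,lo,hi in(('red',(0,120,80),(5,255,255)),('red',(174,120,80),(180,255,255)),('green',(50,90,80),(75,255,255)),('white',(0,0,225),(180,40,255))):
    for b in blobs(s,lo,hi,box,2):
        p=plane(s,b[0],b[1],.107);v=p[:2]-c;print(nm,np.round(b,1),np.round(np.linalg.norm(v),4),np.degrees(np.arctan2(v[1],v[0])).round(1))
crop(s,350,190,50,38,14,'s19.png')
E
```

```text
red [371.3 221.6  10. ] 0.024 133.0
red [369.5 220.5   2. ] 0.0187 130.7
red [372.5 220.    2. ] 0.0208 149.1
green [374.  225.5   6. ] 0.0394 127.4
white [376.5 210.    2. ] 0.0377 -122.0
white [382.2 217.4  14. ] 0.036 -172.3
```

View pics/s19.png

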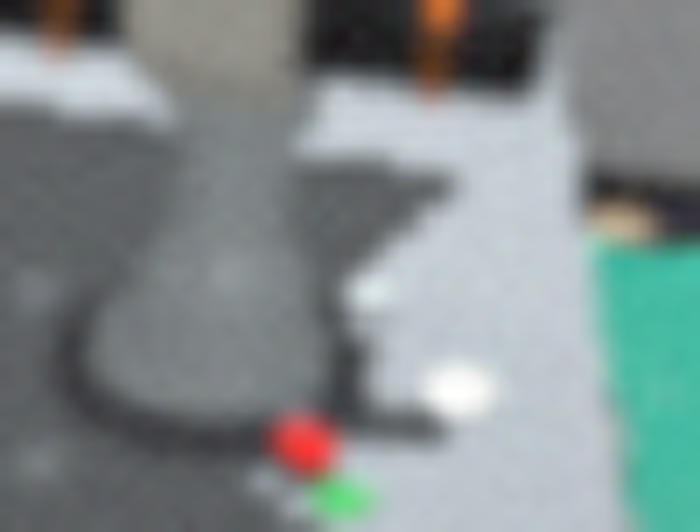

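The pointer is at about 133° against 127-131° for the green dot. I press on gently to confirm the stop.

```bash
python3 -m inch '[[[0.9,0,0,0,4],[0.9,0,0,0,4]]]' 45
python3 -c "
from h import *;st([.506,-.1525,.156])"
python3 -m inch '[[[0.9,0,0,0,4],[0.9,0,0,0,4]]]' 45
python3 - <<'E'
from h import *
st([.506,-.1525,.156])
s=eyes.get_image('side')
c=np.array([.5058,-.1522])
for nm,lo,hi in(('red',(0,120,80),(5,255,255)),('green',(50,90,80),(75,255,255)),('white',(0,0,225),(180,40,255))):
    for b in blobs(s,lo,hi,(355,205,40,25),2):
        p=plane(s,b[0],b[1],.107);v=p[:2]-c;print(nm,np.round(b,1),np.round(np.linalg.norm(v),4),np.degrees(np.arctan2(v[1],v[0])).round(1))
crop(s,340,180,60,45,12,'s20.png')
E
```

```text
clock: 13.5
position: [0.507, -0.1541, 0.1584]
ee_rot: [0.366, 3.075, -0.015]
force: [0.1, -0.7, 0.1]
width: 0.177
clk 13.5 pos [ 0.507  -0.1541  0.1584] yang 76.43 zax [ 0.043 -0.015 -0.999] j [-0.33  0.37  0.69  1.97 -0.31  0.85  1.86] F [ 0.1 -0.7  0.1] T [-0.25  0.13  1.42] w 16.3
tool shift mm [1.4 1.4 2.4]
clock: 13.7
position: [0.5066, -0.1541, 0.1584]
ee_rot: [0.57, 3.045, -0.012]
force: [-2.4, -0.5, 2.4]
width: 0.193
clk 13.7 pos [ 0.5066 -0.1541  0.1584] yang 68.79 zax [ 0.042 -0.016 -0.999] j [-0.36  0.38  0.72  1.97 -0.33  0.86  1.74] F [-2.4 -0.5  2.4] T [-0.17  0.6   1.8 ] w 17.8
tool shift mm [1.3 1.2 2.3]
red [371.2 221.6  12. ] 0.0239 132.9
green [374.  225.5   6. ] 0.0394 127.4
white [382.3 217.3  15. ] 0.0363 -171.7
```

View pics/s20.png

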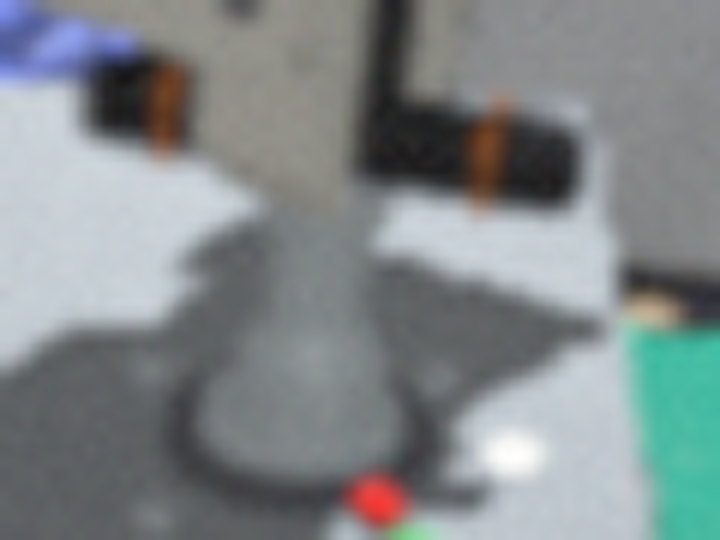

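The stop is reached: torque climbed to 1.8 N m, the bar began to slip in the pads, and the pointer did not move. I relax, open and retreat.

```bash
python3 -m inch '[[[0.9,0,0,0,-8],[0.4,0,0,0,0],[0.4,0,0,0,0],[0.4,0,0,0,0],[0.4,0,0,0,0],[0.4,0,0,0,0],[0.4,0,0,-15,0],[0.4,0,0,-25,0],[0.4,0,0,-30,0],[0.4,0,0,-30,0],[0.4,0,0,0,0]]]' 20
python3 - <<'E'
from h import *
st([.506,-.1525,.156])
s,t=tops()
c=np.array([.5058,-.1522])
for nm,lo,hi in(('red',(0,120,80),(5,255,255)),('green',(50,90,80),(75,255,255))):
    for b in blobs(s,lo,hi,(355,205,40,25),2):
        p=plane(s,b[0],b[1],.107);v=p[:2]-c;print(nm,np.round(b,1),np.round(np.linalg.norm(v),4),np.degrees(np.arctan2(v[1],v[0])).round(1))
crop(s,300,160,110,80,7,'s21.png');cv2.imwrite('pics/t21.png',t['frame'])
E
```

```text
clock: 14.85
position: [0.5014, -0.1528, 0.2607]
ee_rot: [0.366, 3.08, -0.017]
force: [-0.4, -0.4, 0.1]
width: 0.601
clk 14.85 pos [ 0.5014 -0.1528  0.2607] yang 76.46 zax [ 0.038 -0.016 -0.999] j [-0.41  0.25  0.76  1.84 -0.19  1.08  1.74] F [-0.4 -0.4  0.1] T [-0.02  0.01 -0.02] w 55.3
tool shift mm [-1.000e-01  2.000e+00  1.048e+02]
red [371.6 221.7   9. ] 0.0245 133.8
green [374.  225.5   6. ] 0.0394 127.4
```

View pics/s21.png

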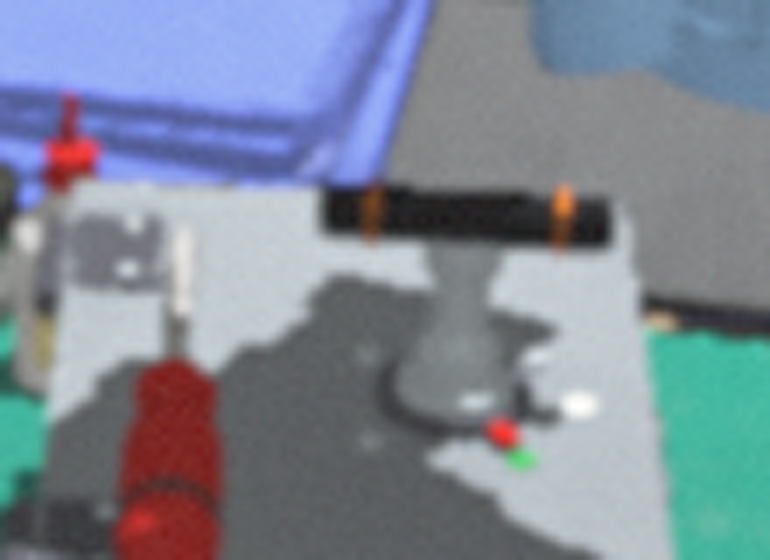

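View pics/t21.png

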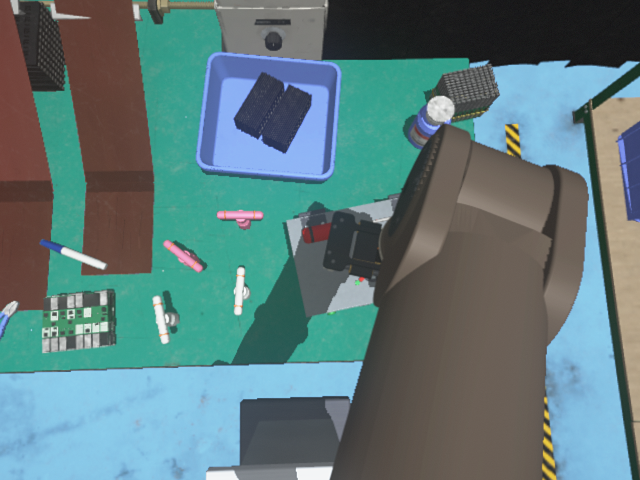

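The key stands home and the pointer lies against the green dot. I move the arm aside for a clear top view and compare the pointer's angle with its start value.

```bash
python3 -m inch '[[[0.2,0,40,-4,0],[0.2,0,45,-2,0],[0.2,0,45,0,0],[0.2,0,45,0,0],[0.2,10,45,0,0],[0.2,10,45,0,0],[0.2,10,45,0,0],[0.2,0,0,0,0]]]' 20
python3 - <<'E'
from h import *
import pickle
st()
s,t=tops();s0,t0=pickle.load(open('st0.pkl','rb'))
c=np.array([.5058,-.1522])
for k,d,bx in(('top0',t0,(350,260,45,40)),('top',t,(350,260,45,40)),('side0',s0,(355,205,40,25)),('side',s,(355,205,40,25))):
  for nm,lo,hi in(('red',(0,120,80),(5,255,255)),('green',(50,90,80),(75,255,255)),('white',(0,0,215),(180,40,255))):
    for b in blobs(d,lo,hi,bx,3):
        p=plane(d,b[0],b[1],.107);v=p[:2]-c;print(k,nm,np.round(b,1),np.round(np.linalg.norm(v),4),np.degrees(np.arctan2(v[1],v[0])).round(1))
bs=blobs(s,(6,110,100),(20,255,255),(335,165,60,45));bt=blobs(t,(6,110,100),(20,255,255),(355,235,50,55));print(bs,bt)
bs.sort(key=lambda b:b[0]);bt.sort(key=lambda b:b[1])
for a,b in zip(bs,bt):print(tri(s,a[:2],t,b[:2]))
crop(t,325,225,100,75,8,'t22.png');cv2.imwrite('pics/t22f.png',t['frame'])
E
```

```text
clock: 15.75
position: [0.5406, 0.1668, 0.2491]
ee_rot: [0.379, 3.095, -0.025]
force: [0.1, -0.7, 0.4]
width: 0.802
clk 15.75 pos [0.5406 0.1668 0.2491] yang 76.02 zax [ 0.021 -0.019 -1.   ] j [-0.88  0.34  0.63  1.74 -0.2   1.12  1.14] F [ 0.1 -0.7  0.4] T [ 0.03  0.07 -0.02] w 73.8
top0 red [376.  283.3  13. ] 0.027 -168.0
top0 green [357.1 282.5  15. ] 0.0371 130.9
top0 white [388.7 279.7   3. ] 0.0352 -125.6
top0 white [376.6 288.6  13. ] 0.0364 -170.1
top red [361.3 278.4  14. ] 0.0265 130.1
top green [357.  282.5  16. ] 0.0372 130.5
top white [372. 266.   3.] 0.0047 0.5
top white [389.  279.8   4. ] 0.0358 -125.2
top white [376.3 289.1  10. ] 0.0372 -171.3
side0 red [377.5 216.5   6. ] 0.0265 -167.3
side0 green [374.2 225.4   5. ] 0.0392 128.3
side0 white [376. 210.   3.] 0.037 -120.9
side0 white [382.5 217.3  14. ] 0.0366 -171.7
side red [371.5 221.8  10. ] 0.0249 132.8
side green [374.  225.5   6. ] 0.0394 127.4
side white [356.5 206.5  17. ] 0.0428 -57.1
side white [380.9 208.  109. ] 0.0509 -123.1
side white [382.6 217.   25. ] 0.0369 -169.6
side white [365.5 217.    4. ] 0.0032 130.9
[(np.float64(340.5), np.float64(181.0), 4), (np.float64(346.29411764705884), np.float64(183.23529411764707), 17), (np.float64(352.8888888888889), np.float64(188.11111111111111), 9), (np.float64(379.9230769230769), np.float64(189.3846153846154), 13)] [(np.float64(375.3157894736842), np.float64(248.26315789473685), 19), (np.float64(380.9), np.float64(280.4), 20)]
(array([ 0.54470916, -0.14596288,  0.18360669]), np.float64(0.02692023688683184))
(array([ 0.51247793, -0.15007016,  0.17951178]), np.float64(0.06826303418980546))
```

View pics/t22.png

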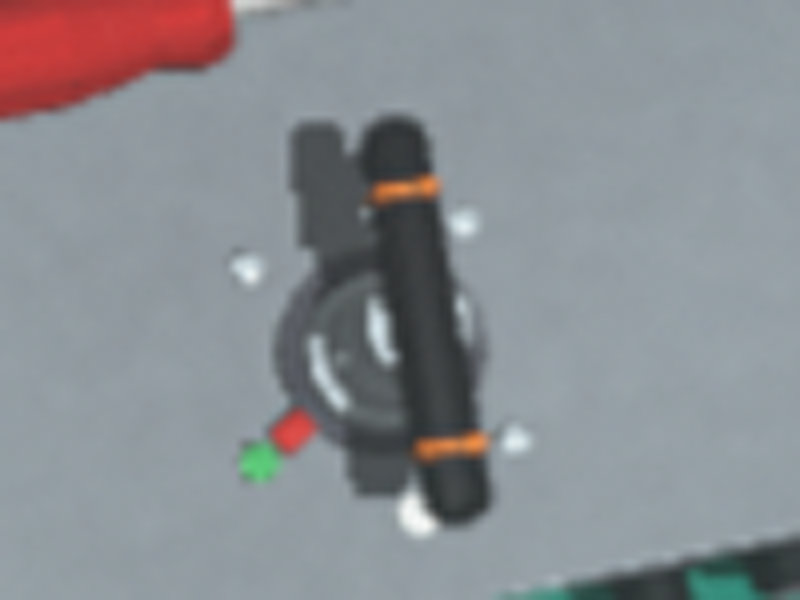

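View pics/t22f.png

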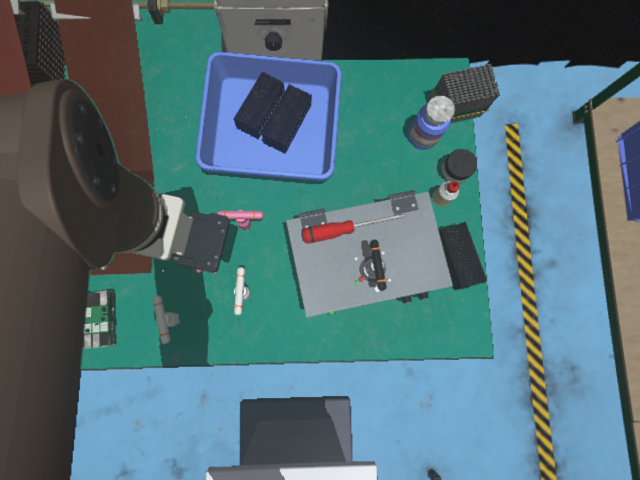

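In the top view the pointer is at 130.1° against 130.5° for the green dot. The screwdriver, flux and carriers are unmoved. The side band mask picked up false blobs, so I redo the height check with the right pair before signing off.

```bash
python3 - <<'E'
from h import *
from cell import workorder
s,t=tops()
P=[]
for a,b in(((352.9,188.1),(375.3,248.3)),((379.9,189.4),(380.9,280.4))):
    p,e=tri(s,a,t,b);P.append(p);print(p.round(4),round(e,4))
z=(P[0][2]+P[1][2])/2;print('z',z)
if z<.180: print(workorder.sign_off())
E
```

```text
[ 0.5331 -0.1493  0.1703] 0.0001
[ 0.4793 -0.1557  0.1713] 0.0002
z 0.1708184953146503
the job is handed in; nothing more can be done
None
```

The cover is locked and the key is standing in the lock, caught on the spindle. I handed the job in at about 16 s of the 48 s allowed, with the arm clear of the box.

**How it went:**
- I caged the bar loosely and eased the key clockwise in small steps, with slight back-turns. It dropped home after about 50°, and the pointer had not moved up to then.
- I gripped the bar and turned clockwise. I regripped once, half a turn round, because joint 3 was nearing its limit.
- I turned on until the stop. The moment rose to 1.8 N m, the pointer stopped moving, and the bar began to slip in the pads.
- I then turned back slightly, opened the gripper and retreated.

**Last checks:**
- **Pointer:** the top view puts it at 130.1° against 130.5° for the green dot. It swung 62° from its start, against 60° nominal. The side view reads 133° against 127°, a coarser measurement.
- **Key height:** the bar bands now measure 171 mm, against 186 mm at the start, so the key sank about 15 mm and is home.
- **Other things:** by eye in the top view, the screwdriver, flux bottle and carrier pack look unmoved. I did not measure them.
- **Disagreements:**
  - The first automatic height check picked up false orange blobs in the side view. I repeated it with the right pair of bands, and the two views then agreed to 0.2 mm.
  - During the final turn the tool drifted about 5 mm sideways and tilted about 2.5°. I corrected the drift but not the tilt. The largest force I read was about 15 N.

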